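# Stop the bar-tool steriliser and draw the muddler out from under its hood

## Task

The bar-tool steriliser on the worktop is still running: press its round unlock key (at the right-hand end of the row) fully down and let it up, then press its square stop key (the one next to the tray) fully down and let it up, one key at a time and without pushing the long start key between them. Then take out the wooden muddler, which is longer than the opening of the tray: tilt its free end up over the rim, draw it out slantwise from under the hood without forcing it, and finish still gripping it, held still in the air with all of it at least a hand's breadth (8 cm) above the rim of the tray. Do not move the glass tumbler, the jigger or the lemon.

Things in the scene. Friction and masses are not known exactly. Their poses are not given: they have to be found in the camera images.
- steriliser: White box steriliser for bar tools, fixed, 152 (its x) x 257 (its y, from -143 to +113) x 98 mm high; origin on its underside, in the middle of the tray, z up, y along its length from hood end to open end. Open tray in the +y part, hood with keys over the -y part. Walls 6 mm thick, rim 70 mm above the worktop, tray floor 8 mm
- saddle (a point): Seat of the wire saddle in the open part, where the muddler's underside rests, 26 mm above the worktop, at y = +80 mm of the steriliser; a second one stands 125 mm from it, under the hood (y = -45 mm). Their two horns reach 43 mm above the worktop and 23 mm out to each side
- opening (a point): centre of the tray's opening, level with the rim, 70 mm above the worktop, axes as steriliser. The opening measures 140 mm in x and 122 mm in y, from the hood's lip to the inside of the end wall
- hood_edge (a point): middle of the lower front edge of the hood (lip of its pushed-in slide cover, at y = -15 mm), 70 mm above the worktop, axes as steriliser. The hood body starts 7 mm behind it; deck 98 mm above the worktop, underside 70 mm; below it the tray is hollow and runs on to y = -107 mm. The muddler must pass below this edge and above the rim of the +y end wall
- lock_key_top (a point): middle of the top of the round unlock key (22 mm across), at the -y end of the row of three keys on the hood; the top stands 8 mm above the deck, 106 mm above the worktop. The keys are 40 mm apart along the steriliser's y and are pressed straight down
- start_key_top (a point): middle of the top of the long start key (34 x 14 mm), the middle one: leave it alone
- stop_key_top (a point): middle of the top of the square stop key (24 x 24 mm), at the +y end of the row, next to the tray
- lock_key (a joint): travel of the unlock key in m: 0 up, 0.005 fully down; it springs back; starts to move at about 2 N, fully down at about 5 N
- start_key (a joint): travel of the start key, same spring
- stop_key (a joint): travel of the stop key, same spring
- muddler_mid (a point): centre of the turned wooden muddler, a rod 187 mm long, 25 mm thick near both ends, tapering to 17 mm at a waist near the hood edge, 65 to 110 g, lying on the saddles along the steriliser's y, this point about 37 mm above the worktop. Its own y axis runs along it to its free end in the open part. Grip it across, between the open part's saddle and the hood; the balance point is within 15 mm of this point
- muddler_end_a (a point): the muddler's free end, on its axis, 93.5 mm from the centre, in the open part of the tray
- muddler_end_b (a point): the muddler's other end, on its axis, 93.5 mm from the centre, under the hood
- tumbler: glass tumbler, 80 mm across, 88 mm high, standing; origin at the centre of its underside; leave it alone
- jigger: plated double jigger, 43 mm across, 70 mm high, standing; origin at the centre of its underside; leave it alone
- lemon: lemon, 71 x 53 x 51 mm; origin at the centre of its underside; leave it alone

How it is judged:
By the outcome, as a careful person would: the job done as asked, in the order asked, and still so for the second after the job is handed in, while the arm keeps its last pose, push and grip.
It also fails if it takes over 53 s, if anything falls off the work surface, if the arm or the gripper's body presses on something with over 40 N, if the wrist force passes 120 N, or if a joint passes its speed limit or range.

## Robot

A 7-joint arm with a two-finger parallel gripper is mounted at the origin on a cart in front of the work surface, level with it; the furniture and walls round the work are solid. World frame = base frame: x ahead of the robot, y to its left, z up, the work surface at z = 0. Lengths are in m, angles in rad, forces in N, time in s.
With the tool pointing down it reaches from about 0.4 to 0.875 m from the base axis. Payload 4.4 kg.
Tool frame: the origin (TCP) lies midway between the tips of the shut fingers; the grasp point (between the pads) lies 19 mm behind it; z points along the fingers, y is the direction in which the jaws open and shut (so a half turn about z gives the same grasp; the last joint's range is limited). The gripper opens to 85 mm and grips with 20 to 120 N. Pads are 22 mm wide; open, the fingers measure 114 mm over their backs; the gripper's body (76 mm by 85 mm) begins 54 mm behind the grasp point. The pads swing forward as they close: fully open they stand 13 mm farther back than shut.
Start: joints at [1.125, 0.628, 0.038, 1.517, -0.027, 0.996, -0.02], TCP at [0.241, -0.604, 0.205] pointing down, gripper open.
Joint ranges: [-3.06, 3.06], [-0.37, 2.12], [-1.25, 1.32], [0.18, 2.47], [-1.1, 4.24], [0.23, 1.98], [-2.94, 2.94]. Speed limits (rad/s): [2.57, 2.57, 3.14, 3.14, 3.14, 3.14, 3.14].

## Interface

Orientations are given as a unit quaternion [x, y, z, w].
In Python, from workcell import monitor, eyes, env, finder gives the robot as it stands.
- The arm moves only by the tool servo_tool, never from a script. Its arguments are lists of equal length, an entry for each row: "offset": the shift along the tool's x, y, z in mm, a list of three; "turn": the turn about the tool's z in degrees. In form: {"offset": [[x, y, z], ...], "turn": [turn, ...]}. A call has 1 to 20 rows; each row is the pose to reach, as a shift and turn from the pose measured when the call began, along the tool's axes at that moment; what a row does not reach only later rows make up. A row lasts 1/8 s, in which the tool goes at most 62.5 mm and 10.7 degrees, less where a joint would pass 70% of its speed; a pose out of reach is approached as far as the arm can. A call with a gripper value outside its range is refused whole. "gripper" is the finger opening in mm, from 0 to 85.4, set as the call begins (left out, the last holds). The fingers move at their own pace and stop on an object; "grip_force" is the grip in N (left out, the last holds). Time passes only in rows, so rows that repeat a pose let the fingers close. It gives the time, the measured TCP pose, the force and the opening at its end, in the units of the state.
- monitor.get_state(): the state, without advancing time (a new reading comes with each control period).
- eyes.camera(name): name is "scene" or "top" or "wrist"; returns the picture (384x512x3 uint8, red, green, blue); there is no depth.
- eyes.get_calibration(name): a dict with "intrinsics" (3x3 intrinsics, pixels), "rvec" (rotation vector, rad) and "tvec" (3), from world to camera coordinates, as OpenCV has them. Camera axes: x right, y down, z forward; pixel columns grow to the right and rows downward; lengths in m; the calibration is good to about 2 mm. A picture is of the moment at which its call begins: read the wrist's pose just before it. get_calibration takes no time and is no camera call; for the wrist camera it gives the pose at the moment of the call.
- env.sign_off(): hands the job in, once; it reports no verdict.
Trained networks look in the newest picture that a camera, given by its name, has taken for a name from the list of things; names that differ only in an ending like _2 or _b are one class to them, and where a whole thing is asked for, a point or a joint stands for the part that bears it (a point fixed in the world has none). Each returns a list of dicts, best first, with "confidence" (0 to 1); they miss things now and then, are a little off and sometimes report something else, mostly with a low value. They report only what shows in the picture. A call takes as long as a camera call.
- finder.look_for(camera, name): "location" ([x, y, z] in m, in world coordinates, good to about 4 mm: the middle of the surface that is visible of it).
- finder.masks_of(camera, name): "pixels" (384x512 bool, what is visible of it).
The state is a dict: "time_s": time; "joint_positions": joint angles; "qd": joint speeds; "joint_torque": joint torques, N m; "tcp_pos": TCP position; "eef_rot": TCP orientation; "contact_force": force on the tool from outside, world axes, zero at the start; "wrist_torque": the same for the moment, N m; "grip_width": finger opening in m.
Only numpy, scipy, OpenCV 4.12 (cv2) and the standard library are available. Lean on these libraries where they do the work, as an engineer would, in place of code of your own. Each camera call takes 0.05 s, during which the arm holds its last target.

## Working session

There is one attempt and no reset: what is moved stays moved. The work goes in short steps, Python scripts to look and compute and a tool call to move; the robot and the scene stay as the last step left them, time stands still between calls to the robot, and variables do not carry over. Pictures are saved under pics/ and viewed, and the job is handed in when it is done.

Besides the shell and the picture viewer there is one more tool, called after "Emit:" by a JSON object that holds its "name" and its "arguments". servo_tool: Moves the arm, as the interface text tells. Its arguments: {"type":"object","properties":{"offset":{"type":"array"},"turn":{"type":"array"},"gripper":{"type":"number"},"grip_force":{"type":"number"}},"required":["offset","turn"]}

```bash
ls; mkdir -p pics; python3 - <<'E'
from workcell import monitor, eyes, env, finder
import cv2,numpy as np
s=monitor.get_state()
for k in s: print(k,np.round(s[k],4))
for c in ["scene","top","wrist"]:
    im=eyes.camera(c); cv2.imwrite(f"pics/{c}0.png",im[:,:,::-1])
    k=eyes.get_calibration(c); R=cv2.Rodrigues(np.array(k['rvec']))[0]
    print(c,np.round(k['intrinsics'],1).tolist(),np.round(-R.T@np.array(k['tvec']).ravel(),3))
    for n in ["steriliser","lock_key_top","start_key_top","stop_key_top","muddler_mid","muddler_end_a","hood_edge","tumbler","jigger","lemon"]:
        try:
            r=finder.look_for(c,n); print(n,[(np.round(a['location'],3).tolist(),round(a['confidence'],2)) for a in r[:3]])
        except Exception as e: print(n,e)
print(monitor.get_state()['time_s'])
E
```

```text
pics
time_s 0.0
joint_positions [ 1.1252  0.6294  0.0384  1.5184 -0.027   0.9963 -0.02  ]
qd [ 0.0015 -0.0012 -0.0018 -0.0002 -0.0013 -0.0021 -0.0012]
joint_torque [-5.00000e-04 -5.63406e+01  1.22580e+00 -1.93445e+01  1.10000e-02
  1.05000e-02  0.00000e+00]
tcp_pos [ 0.2407 -0.603   0.2045]
eef_rot [ 9.820e-01  1.888e-01 -2.000e-04 -1.000e-03]
contact_force [ 0.0885 -0.9004 -0.0257]
wrist_torque [ 0.0137  0.0554 -0.0126]
grip_width 0.0855
scene [[351.2, 0.0, 253.9], [0.0, 351.2, 190.9], [0.0, 0.0, 1.0]] [-0.342  0.562  0.637]
steriliser [([0.442, -0.028, 0.058], 0.88)]
lock_key_top [([0.458, 0.005, 0.041], 0.47), ([0.454, 0.391, 0.064], 0.33)]
start_key_top [([0.45, 0.395, 0.066], 0.52)]
stop_key_top []
muddler_mid [([0.458, 0.005, 0.044], 0.53)]
muddler_end_a [([0.46, 0.01, 0.048], 0.55)]
hood_edge [([0.447, -0.027, 0.056], 0.92)]
tumbler [([0.453, 0.393, 0.064], 0.67)]
jigger [([0.353, 0.374, 0.033], 0.86)]
lemon [([0.442, -0.027, 0.058], 0.72), ([0.462, 0.008, 0.046], 0.69), ([0.463, -0.3, 0.036], 0.51)]
top [[369.0, 0.0, 253.9], [0.0, 369.0, 191.0], [0.0, 0.0, 1.0]] [0.254 0.012 1.127]
steriliser [([0.468, -0.032, 0.078], 0.65), ([0.461, -0.099, 0.107], 0.18)]
lock_key_top [([0.47, -0.137, 0.104], 0.41)]
start_key_top [([0.461, 0.027, 0.046], 0.66)]
stop_key_top []
muddler_mid [([0.463, 0.03, 0.043], 0.78)]
muddler_end_a [([0.459, 0.031, 0.044], 0.82)]
hood_edge []
tumbler [([0.48, 0.406, 0.042], 0.93), ([0.462, 0.031, 0.044], 0.3)]
jigger [([0.468, -0.036, 0.071], 0.7), ([0.467, -0.313, 0.04], 0.69), ([0.366, 0.373, 0.039], 0.63)]
lemon [([0.47, -0.313, 0.047], 0.57)]
wrist [[333.4, 0.0, 255.4], [0.0, 333.4, 194.8], [0.0, 0.0, 1.0]] [ 0.306 -0.577  0.374]
steriliser []
lock_key_top []
start_key_top []
stop_key_top []
muddler_mid []
muddler_end_a []
hood_edge []
tumbler []
jigger []
lemon []
1.65
```

View pics/scene0.png

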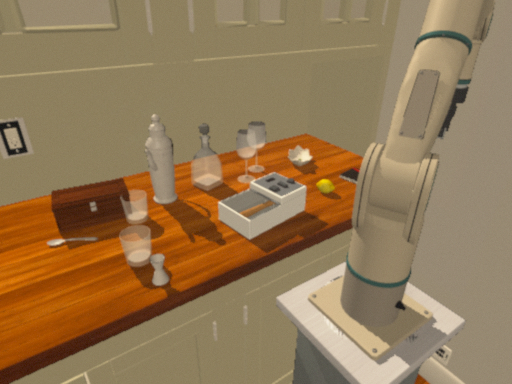

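View pics/top0.png

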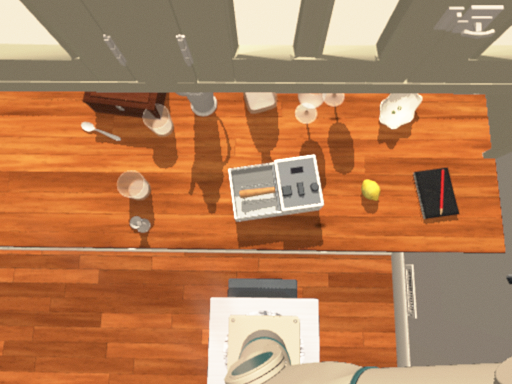

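```bash
python3 - <<'E'
import cv2
for n,(x0,x1,y0,y1) in {"scene":(290,460,150,300),"top":(180,330,80,180)}.items():
    im=cv2.imread(f"pics/{n}0.png")[y0:y1,x0:x1]; cv2.imwrite(f"pics/{n}0c.png",cv2.resize(im,None,fx=4 if n=="scene" else 5,fy=4 if n=="scene" else 5,interpolation=cv2.INTER_CUBIC))
E
python3 - <<'E'
import cv2
im=cv2.imread("pics/top0.png")[145:230,220:335]; cv2.imwrite("pics/top0d.png",cv2.resize(im,None,fx=6,fy=6,interpolation=cv2.INTER_CUBIC))
im=cv2.imread("pics/scene0.png")[165:240,210:315]; cv2.imwrite("pics/scene0d.png",cv2.resize(im,None,fx=7,fy=7,interpolation=cv2.INTER_CUBIC))
E
```

```text
(no output)
```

View pics/top0d.png

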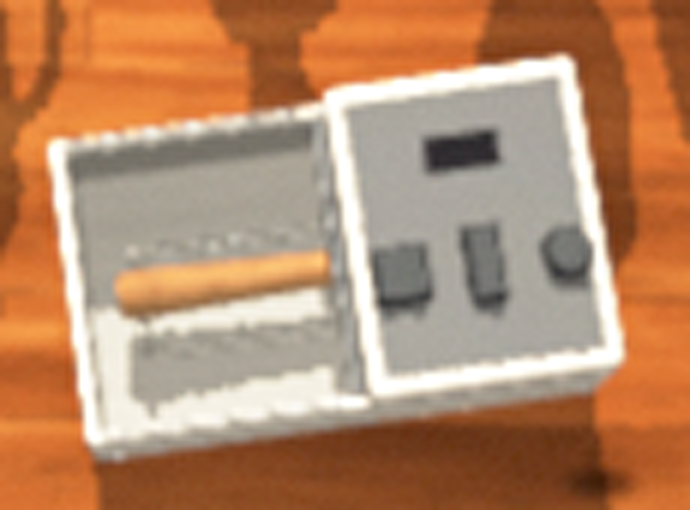

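View pics/scene0d.png

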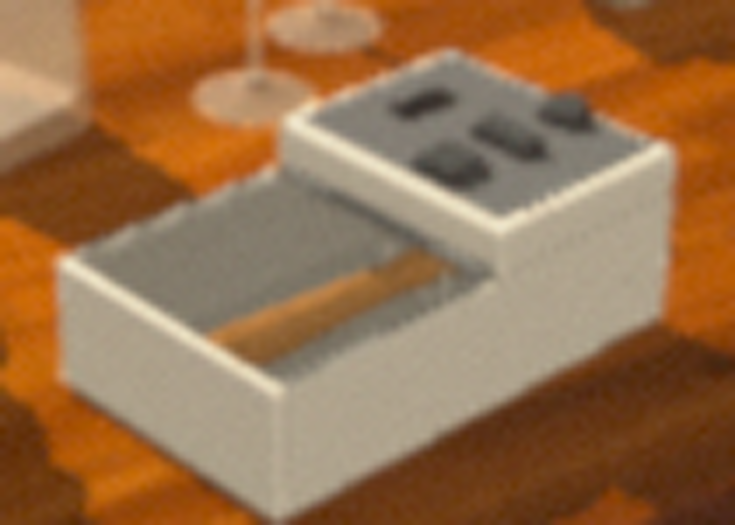

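```bash
cat > h.py <<'E'
from workcell import monitor, eyes, env, finder
import cv2,numpy as np
from scipy.optimize import least_squares
from scipy.spatial.transform import Rotation as Ro
def cal(c):
    k=eyes.get_calibration(c); return np.array(k['intrinsics'],float),np.array(k['rvec'],float).ravel(),np.array(k['tvec'],float).ravel()
def proj(k,P): return cv2.projectPoints(np.asarray(P,float).reshape(-1,1,3),k[1],k[2],k[0],None)[0].reshape(-1,2)
def onz(k,uv,z):
    R=cv2.Rodrigues(k[1])[0];C=-R.T@k[2]; d=R.T@np.linalg.inv(k[0])@np.array([uv[0],uv[1],1.]); return C+d*(z-C[2])/d[2]
def tw(p,P):
    P=np.asarray(P,float); c,s=np.cos(p[2]),np.sin(p[2]); R=np.array([[c,-s,0],[s,c,0],[0,0,1]]); return P@R.T+np.array([p[0],p[1],0])
def tb(p,P):
    P=np.asarray(P,float)-np.array([p[0],p[1],0]); c,s=np.cos(p[2]),np.sin(p[2]); R=np.array([[c,-s,0],[s,c,0],[0,0,1]]); return P@R
E
python3 - <<'E'
from h import *
kt,ks=cal("top"),cal("scene")
T=[((52,143),(76,113,70)),((95,445),(-76,113,70)),((573,58),(76,-143,98)),((622,355),(-76,-143,98)),((328,92),(76,-22,98)),((368,395),(-76,-22,98))]
S=[((62,262),(76,113,70)),((282,390),(-76,113,70)),((280,518),(-76,113,0)),((62,380),(76,113,0)),((500,225),(-76,-22,98)),((285,122),(76,-22,98)),((672,150),(-76,-143,98)),((450,50),(76,-143,98)),((662,318),(-76,-143,0))]
tu=np.array([a for a,_ in T])/6.+[220,145]-0.4; tp=np.array([b for _,b in T])/1e3
su=np.array([a for a,_ in S])/7.+[210,165]-0.4; sp=np.array([b for _,b in S])/1e3
def res(p,which):
    r=[]
    if 't' in which: r.append((proj(kt,tw(p,tp))-tu).ravel())
    if 's' in which: r.append((proj(ks,tw(p,sp))-su).ravel())
    return np.concatenate(r)
for w in ['t','s','ts']:
    o=least_squares(res,[0.46,0,0.1],args=(w,),x_scale=[.01,.01,.01]); print(w,np.round(o.x,4),np.degrees(o.x[2]).round(2),np.abs(o.fun).max().round(2))
p=o.x; np.save("p.npy",p)
for n,u in dict(stop=(402,270),start=(485,258),lock=(567,250)).items():
    W=onz(kt,np.array(u)/6.+[220,145]-.4,0.106); print(n,W.round(4),tb(p,W).round(4))
for n,u in dict(stop=(450,158),start=(508,130),lock=(567,105)).items():
    W=onz(ks,np.array(u)/7.+[210,165]-.4,0.106); print(n,W.round(4),tb(p,W).round(4))
for n,u in dict(enda=(118,287),mid=(230,278),hoodend=(328,265)).items():
    W=onz(kt,np.array(u)/6.+[220,145]-.4,0.045); print(n,W.round(4),tb(p,W).round(4))
print(monitor.get_state()['time_s'])
E
```

```text
t [ 0.4667 -0.0134  0.1531] 8.77 1.16
s [ 0.4696 -0.0153  0.1496] 8.57 1.34
ts [ 0.4674 -0.0138  0.1513] 8.67 1.87
stop [ 0.4546 -0.0602  0.106 ] [-0.0197 -0.0439  0.106 ]
start [ 0.4607 -0.0992  0.106 ] [-0.0195 -0.0834  0.106 ]
lock [ 0.465  -0.1376  0.106 ] [-0.0211 -0.122   0.106 ]
stop [ 0.452  -0.0585  0.106 ] [-0.022  -0.0419  0.106 ]
start [ 0.4596 -0.0986  0.106 ] [-0.0205 -0.0826  0.106 ]
lock [ 0.4648 -0.1387  0.106 ] [-0.0215 -0.1231  0.106 ]
enda [0.4565 0.0766 0.045 ] [0.0028 0.0911 0.045 ]
mid [0.4616 0.0209 0.045 ] [-0.0005  0.0352  0.045 ]
hoodend [ 0.4687 -0.0278  0.045 ] [-0.0008 -0.014   0.045 ]
1.65
```

Emit:
{"name": "servo_tool", "arguments": {"offset": [[32, -29, 0], [64, -58, 0], [96, -87, 0], [128, -116, 0], [160, -145, 0], [192, -174, 0], [224, -203, 0], [256, -232, 0], [288, -261, 0], [320, -290, 0], [350, -320, 0], [380, -349, 0], [380, -349, 0], [380, -349, 0], [380, -349, 0]], "turn": [-7, -14, -21, -28, -35, -42, -49, -56, -63, -70, -77, -77, -77, -77, -77], "gripper": 0}}

```text
time_s: 3.52
tcp_pos: [0.464, -0.1401, 0.2054]
eef_rot: [0.652, 0.758, -0.0, 0.0]
contact_force: [0.6, -1.2, 0.4]
grip_width: -0.0002
```

```bash
python3 - <<'E'
from h import *
s=monitor.get_state(); print(s['time_s'],s['tcp_pos'],s['eef_rot'],s['contact_force'],s['grip_width'],s['joint_positions'])
k=cal("wrist"); im=eyes.camera("wrist"); np.save("k1.npy",np.concatenate([k[0].ravel(),k[1],k[2]]))
p=np.load("p.npy"); b=im[:,:,::-1].copy(); cv2.imwrite("pics/w1raw.png",b)
pts=[(-.0205,-.045,.106),(-.0205,-.085,.106),(-.0205,-.125,.106),(0,-.015,.07),(0,.0915,.037),(0,-.002,.037),(-.07,.107,.07),(.07,.107,.07),(.076,-.022,.098),(-.076,-.022,.098),(.076,-.143,.098),(-.076,-.143,.098)]
for u in proj(k,tw(p,np.array(pts))): cv2.drawMarker(b,tuple(int(round(x)) for x in u),(0,0,255),0,8,1)
cv2.imwrite("pics/w1.png",cv2.resize(b,(768,576)))
for n in ["lock_key_top","start_key_top","stop_key_top","muddler_mid"]:
    print(n,[(a['location'].round(4) if hasattr(a['location'],'round') else a['location'],tb(p,a['location']).round(4),a['confidence']) for a in finder.look_for("wrist",n)[:2]])
E
```

```text
3.525 [ 0.46397946 -0.1401337   0.20536386] [ 6.51947918e-01  7.58263638e-01 -4.03892487e-04  6.32788600e-05] [ 0.5648949  -1.15732277  0.40638559] -0.00023790425558762153 [ 0.50657384  0.41380036 -0.37554445  1.95831561  0.20680597  0.80650227
  0.16641531]
lock_key_top [([0.4699, -0.1358, 0.1071], array([-0.016 , -0.121 ,  0.1071]), 0.82)]
start_key_top [([0.4626, -0.0992, 0.1052], array([-0.0177, -0.0837,  0.1052]), 0.59)]
stop_key_top [([0.4533, -0.0584, 0.1078], array([-0.0207, -0.042 ,  0.1078]), 0.97)]
muddler_mid [([0.4639, -0.0045, 0.0449], array([-0.0021,  0.0097,  0.0449]), 0.94)]
```

View pics/w1.png

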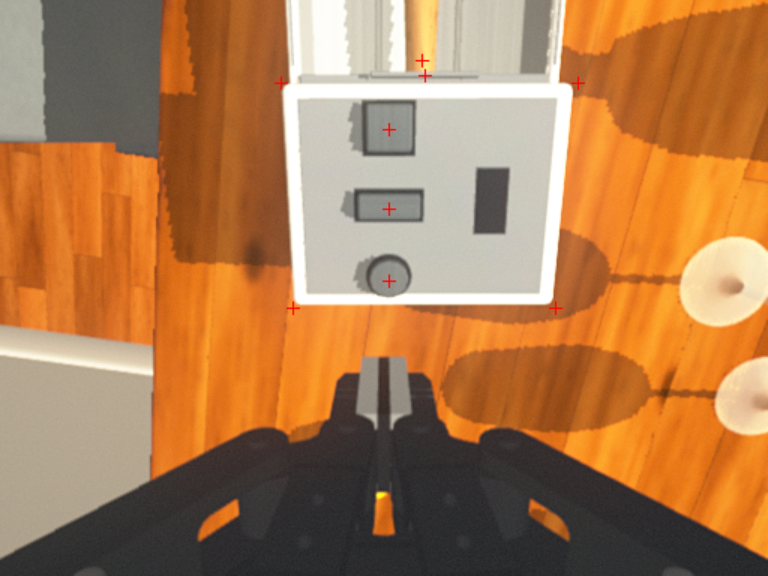

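Emit:
{"name": "servo_tool", "arguments": {"offset": [[2, 2, 20], [2, 2, 45], [2, 2, 70], [2, 2, 88], [2, 2, 95], [2, 2, 97], [2, 2, 99], [2, 2, 101], [2, 2, 103], [2, 2, 103]], "turn": [0, 0, 0, 0, 0, 0, 0, 0, 0, 0]}}

```text
time_s: 5.03
tcp_pos: [0.466, -0.1371, 0.1024]
eef_rot: [0.651, 0.759, -0.0, 0.0]
contact_force: [-0.2, -0.6, 0.1]
grip_width: -0.0
```

Emit:
{"name": "servo_tool", "arguments": {"offset": [[0, 0, 1], [0, 0, 2], [0, 0, 3], [0, 0, 3]], "turn": [0, 0, 0, 0]}}

```text
time_s: 5.52
tcp_pos: [0.4659, -0.137, 0.0993]
eef_rot: [0.651, 0.759, -0.0, -0.0]
contact_force: [0.2, 0.4, 0.2]
grip_width: 0.0002
```

```bash
python3 - <<'E'
from h import *
s=monitor.get_state(); print(s['time_s'],s['tcp_pos'],s['contact_force'],s['wrist_torque'])
im=eyes.camera("wrist"); b=im[:,:,::-1].copy(); cv2.imwrite("pics/w2.png",cv2.resize(b,(768,576)))
E
```

```text
5.525 [ 0.46591864 -0.13702112  0.09933339] [0.1522863  0.40717159 0.18481141] [-0.00684608 -0.01500941  0.01289016]
```

View pics/w2.png

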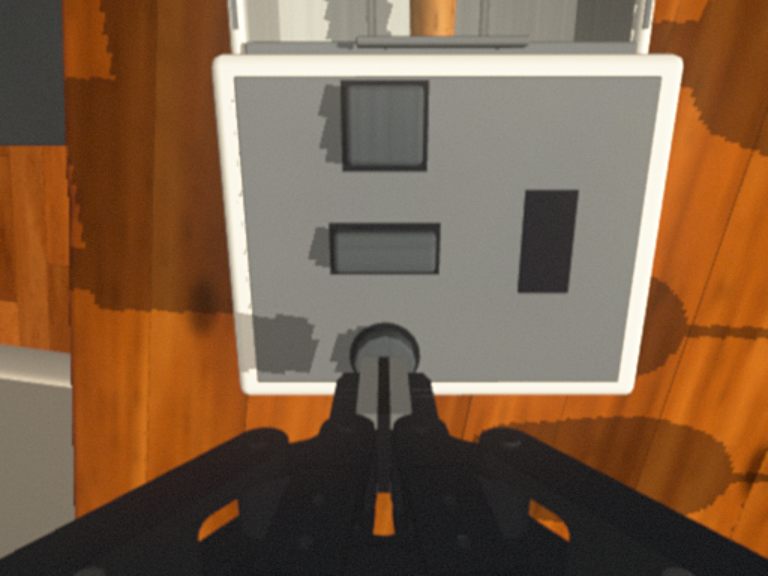

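```bash
python3 - <<'E'
from h import *
k2=cal("wrist"); a=np.load("k1.npy"); k1=(a[:9].reshape(3,3),a[9:12],a[12:15]); kt,ks=cal("top"),cal("scene")
def tri(obs):
    f=lambda P: np.concatenate([(proj(k,P)[0]-u)*w for k,u,w in obs])
    o=least_squares(f,[.46,-.1,.1],x_scale=.01); return o.x.round(4),np.abs(o.fun).max().round(2)
t=lambda u:np.array(u)/6.+[220,145]-.4
s=lambda u:np.array(u)/7.+[210,165]-.4
w=lambda u:np.array(u)/1.5-.2
p=np.load("p.npy")
D={'stop':((389,129),(386,126),(402,270),(450,158)),'start':((389,206),(385,249),(485,258),(508,130)),'lock':((389,276),None,(567,250),(567,105)),
 'cTL':((288,88),(218,62),None,None),'cTR':((568,88),(678,62),None,None),'cBL':((298,302),(244,392),(622,355),(672,150)),'cBR':((550,300),(631,391),(573,58),(450,50))}
for n,(u1,u2,ut,us) in D.items():
    ow=[(k1,w(u1),1)]+([(k2,w(u2),1)] if u2 else [])
    of=[(kt,t(ut),1),(ks,s(us),1)] if ut else []
    for nm,o in (('wrist',ow),('fixed',of),('all',ow+of)):
        if len(o)>1: x,e=tri(o); print(n,nm,x,e,'box',tb(p,x).round(4))
tip=onz(k2,w((384,365)),.0993);print('tip',tip,monitor.get_state()['tcp_pos'], proj(k2,monitor.get_state()['tcp_pos'])*1.5)
print(proj(k2,tw(p,[-.0205,-.1225,.106]))*1.5)
E
```

```text
stop wrist [ 0.4538 -0.0611  0.1256] 0.57 box [-0.0206 -0.0447  0.1256]
stop fixed [ 0.4548 -0.0605  0.1042] 0.07 box [-0.0195 -0.0443  0.1042]
stop all [ 0.4539 -0.0604  0.1049] 0.64 box [-0.0204 -0.044   0.1049]
start wrist [ 0.46   -0.1008  0.0935] 0.22 box [-0.0205 -0.0849  0.0935]
start fixed [ 0.4608 -0.0993  0.1053] 0.05 box [-0.0195 -0.0835  0.1053]
start all [ 0.4596 -0.0988  0.1048] 0.87 box [-0.0206 -0.0828  0.1048]
lock fixed [ 0.4646 -0.1379  0.1064] 0.17 box [-0.0215 -0.1222  0.1064]
lock all [ 0.4656 -0.1375  0.1056] 0.44 box [-0.0205 -0.122   0.1056]
cTL wrist [ 0.3997 -0.0492  0.0991] 0.52 box [-0.0723 -0.0248  0.0991]
cTL all [ 0.3997 -0.0492  0.0991] 0.52 box [-0.0723 -0.0248  0.0991]
cTR wrist [ 0.5428 -0.0267  0.0946] 0.12 box [ 0.0725 -0.0241  0.0946]
cTR all [ 0.5428 -0.0267  0.0946] 0.12 box [ 0.0725 -0.0241  0.0946]
cBL wrist [ 0.4156 -0.1627  0.0969] 0.69 box [-0.0737 -0.1394  0.0969]
cBL fixed [ 0.417  -0.1643  0.0951] 0.09 box [-0.0726 -0.1412  0.0951]
cBL all [ 0.4156 -0.1629  0.0965] 0.71 box [-0.0737 -0.1396  0.0965]
cBR wrist [ 0.5609 -0.1404  0.0959] 0.3 box [ 0.0733 -0.1392  0.0959]
cBR fixed [ 0.5622 -0.1432  0.0955] 0.28 box [ 0.0742 -0.1422  0.0955]
cBR all [ 0.5612 -0.1407  0.0953] 1.02 box [ 0.0736 -0.1396  0.0953]
tip [ 0.46590381 -0.14248667  0.0993    ] [ 0.46597494 -0.13700162  0.09938517] [[386.17762509 351.14891147]]
[[384.94310572 361.05198009]]
```

```bash
python3 - <<'E'
from h import *
s=monitor.get_state();k2=cal("wrist");R=Ro.from_quat(s['eef_rot']).as_matrix()
print(s['time_s'])
for dz in (0,-10,-19,-30):
  for dx in (11,0,-11): print(dz,dx,(proj(k2,s['tcp_pos']+R@np.array([dx,0,dz])/1e3)*1.5).round(0))
Rc=cv2.Rodrigues(k2[1])[0];print((R.T@Rc.T).round(3), R.T@(-Rc.T@k2[2]-s['tcp_pos']))
im=cv2.imread("pics/w2.png");cv2.imwrite("pics/w2c.png",cv2.resize(im[290:450,220:480],None,fx=3,fy=3,interpolation=cv2.INTER_CUBIC))
im=eyes.camera("scene")[:,:,::-1];cv2.imwrite("pics/s2.png",cv2.resize(im[130:240,210:340],None,fx=6,fy=5.4,interpolation=cv2.INTER_CUBIC))
E
```

```text
5.575
0 11 [[386. 323.]]
0 0 [[386. 351.]]
0 -11 [[386. 379.]]
-10 11 [[386. 333.]]
-10 0 [[386. 363.]]
-10 -11 [[386. 391.]]
-19 11 [[387. 343.]]
-19 0 [[387. 374.]]
-19 -11 [[387. 404.]]
-30 11 [[387. 357.]]
-30 0 [[387. 390.]]
-30 -11 [[387. 422.]]
[[ 0.    -0.959 -0.283]
 [ 1.    -0.     0.001]
 [-0.001 -0.283  0.959]] [ 0.07208477 -0.00134499 -0.16850062]
```

View pics/w2c.png

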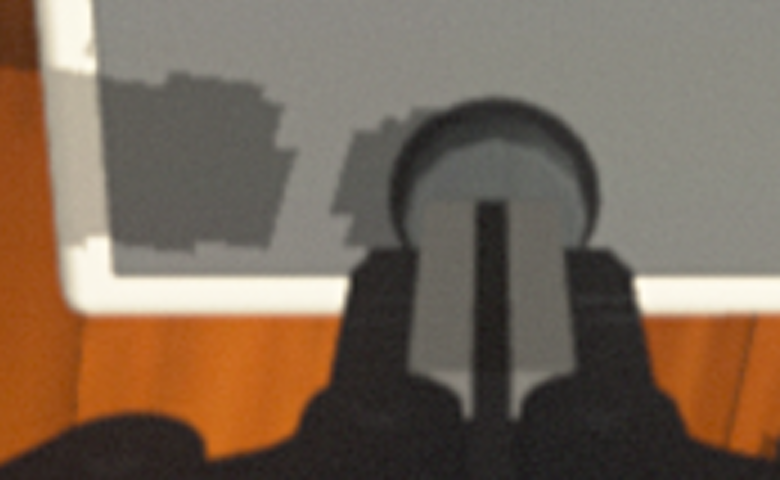

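View pics/s2.png

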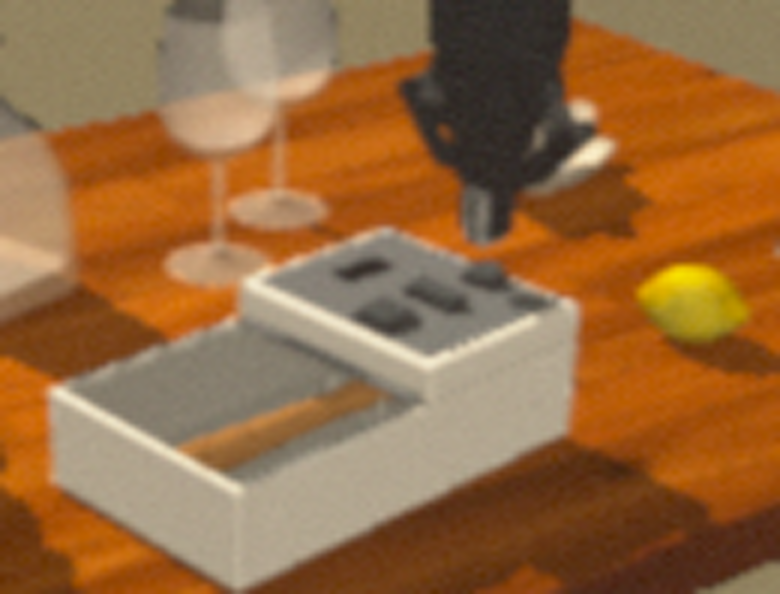

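```bash
python3 - <<'E'
from h import *
s=monitor.get_state();k=cal("scene")
for dz in (0,10,20,30): print(dz,((proj(k,s['tcp_pos']+[0,0,dz/1e3])-[210,130])*[6,5.4]).round(0))
E
```

```text
0 [[479. 277.]]
10 [[480. 263.]]
20 [[481. 249.]]
30 [[482. 234.]]
```

Emit:
{"name": "servo_tool", "arguments": {"offset": [[0, 0, 5], [0, 0, 9], [0, 0, 12], [0, 0, 12]], "turn": [0, 0, 0, 0]}}

```text
time_s: 6.12
tcp_pos: [0.4657, -0.1369, 0.0871]
eef_rot: [0.651, 0.759, -0.0, -0.0]
contact_force: [0.7, -0.6, 0.5]
grip_width: -0.0002
```

```bash
python3 - <<'E'
from h import *
s=monitor.get_state(); print(s['time_s'],s['tcp_pos'],s['contact_force'],s['wrist_torque'])
im=eyes.camera("wrist"); b=im[:,:,::-1].copy(); cv2.imwrite("pics/w3.png",cv2.resize(b[180:310,140:330],None,fx=4,fy=4,interpolation=cv2.INTER_CUBIC))
im=eyes.camera("scene")[:,:,::-1];cv2.imwrite("pics/s3.png",cv2.resize(im[130:240,210:340],None,fx=6,fy=5.4,interpolation=cv2.INTER_CUBIC))
E
```

```text
6.125 [ 0.4657194  -0.13693594  0.08706932] [ 0.66299553 -0.64188527  0.49063742] [0.00028416 0.03811203 0.0285626 ]
```

View pics/w3.png

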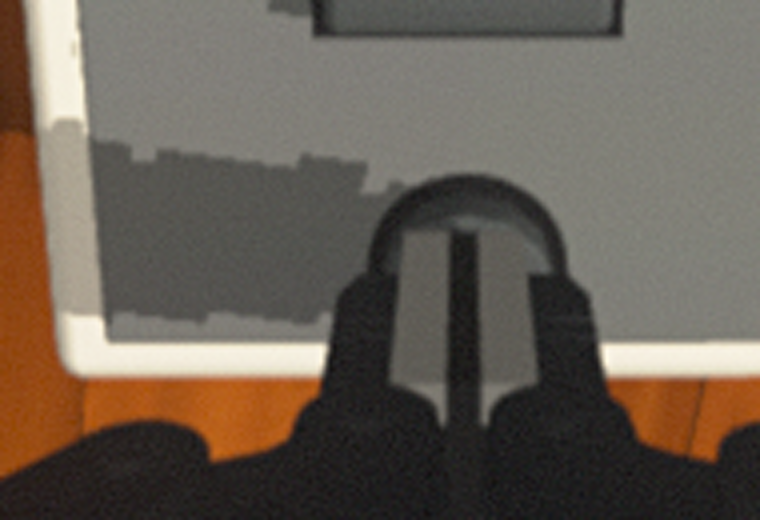

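View pics/s3.png

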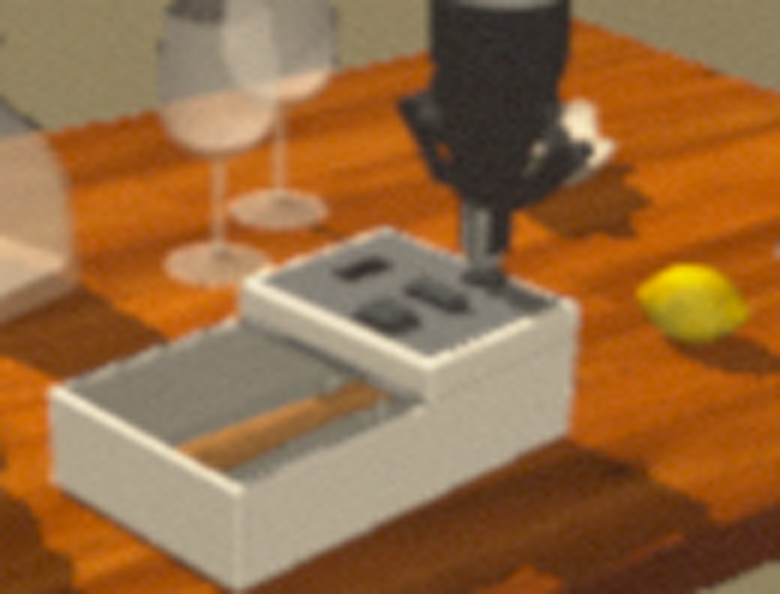

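Emit:
{"name": "servo_tool", "arguments": {"offset": [[0, 0, 1], [0, 0, 2], [0, 0, 3], [0, 0, 4], [0, 0, 4]], "turn": [0, 0, 0, 0, 0]}}

```text
time_s: 6.85
tcp_pos: [0.4659, -0.137, 0.0833]
eef_rot: [0.651, 0.759, -0.0, -0.0]
contact_force: [-0.1, 0.0, -0.4]
grip_width: -0.0003
```

Emit:
{"name": "servo_tool", "arguments": {"offset": [[0, 0, 1], [0, 0, 2], [0, 0, 3], [0, 0, 3]], "turn": [0, 0, 0, 0]}}

```text
time_s: 7.35
tcp_pos: [0.4659, -0.137, 0.0803]
eef_rot: [0.651, 0.759, -0.0, -0.0]
contact_force: [-0.1, 0.3, 0.2]
grip_width: 0.0
```

```bash
python3 - <<'E'
from h import *
s=monitor.get_state(); print(s['time_s'],s['tcp_pos'],s['contact_force'],s['wrist_torque'])
im=eyes.camera("wrist"); b=im[:,:,::-1].copy(); cv2.imwrite("pics/w4.png",cv2.resize(b[180:310,140:330],None,fx=4,fy=4,interpolation=cv2.INTER_CUBIC))
im=eyes.camera("scene")[:,:,::-1];cv2.imwrite("pics/s4.png",cv2.resize(im[160:200,270:320],None,fx=14,fy=14,interpolation=cv2.INTER_CUBIC))
E
```

```text
7.35 [ 0.46593003 -0.13696026  0.08025969] [-0.12464278  0.32048195  0.23643653] [0.04322917 0.00481881 0.03132632]
```

View pics/w4.png

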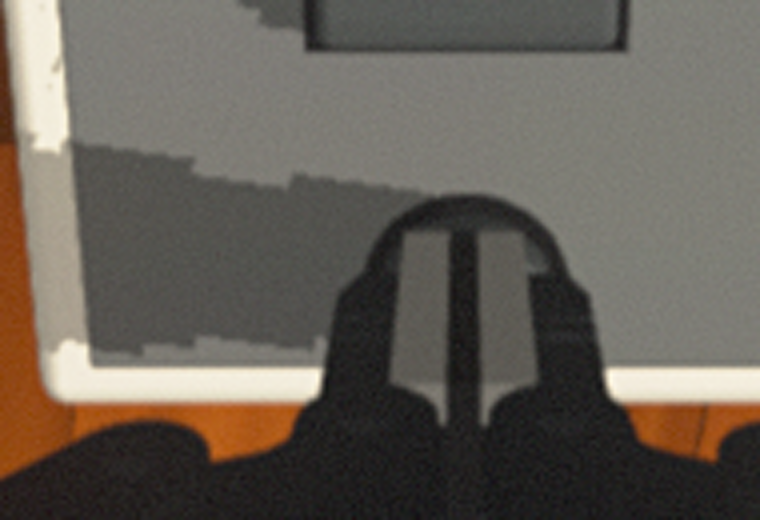

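View pics/s4.png

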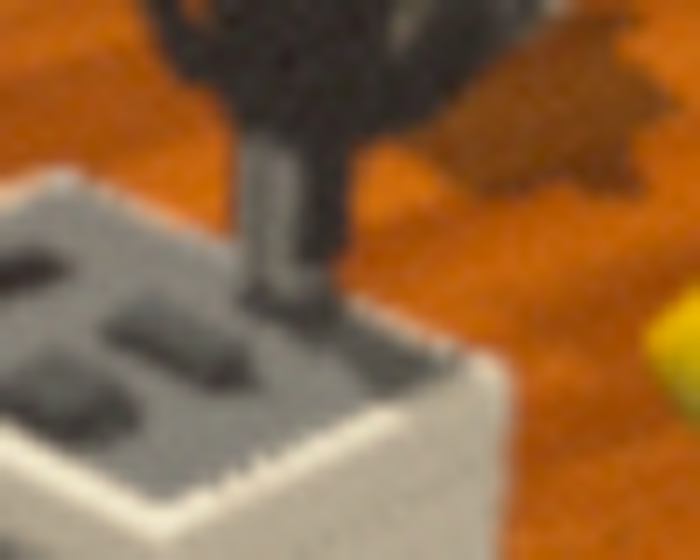

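Emit:
{"name": "servo_tool", "arguments": {"offset": [[0, 0, 1], [0, 0, 2], [0, 0, 2]], "turn": [0, 0, 0]}}

```text
time_s: 7.82
tcp_pos: [0.4659, -0.137, 0.0783]
eef_rot: [0.651, 0.759, -0.0, -0.0]
contact_force: [-0.8, 0.5, 3.7]
grip_width: 0.0002
```

Emit:
{"name": "servo_tool", "arguments": {"offset": [[0, 0, 1], [0, 0, 2], [0, 0, 3], [0, 0, 4], [0, 0, 4]], "turn": [0, 0, 0, 0, 0]}}

```text
time_s: 8.45
tcp_pos: [0.466, -0.137, 0.075]
eef_rot: [0.651, 0.759, -0.0, 0.0]
contact_force: [-2.8, 0.4, 12.1]
grip_width: -0.0001
```

Emit:
{"name": "servo_tool", "arguments": {"offset": [[0, 0, -10], [0, 0, -30], [0, 0, -40], [20, 0, -40], [40, 0, -40], [60, 0, -40], [79, 0, -40], [79, 0, -40], [79, 0, -25], [79, 0, -12], [79, 0, -8], [79, 0, -5]], "turn": [0, 0, 0, 0, 0, 0, 0, 0, 0, 0, 0, 0]}}

```text
time_s: 9.95
tcp_pos: [0.454, -0.0593, 0.0797]
eef_rot: [0.652, 0.759, -0.0, 0.0]
contact_force: [-0.8, -1.2, 1.7]
grip_width: -0.0
```

```bash
python3 - <<'E'
from h import *
s=monitor.get_state(); print(s['time_s'],s['tcp_pos'],s['contact_force'],tb(np.load('p.npy'),s['tcp_pos']))
im=eyes.camera("wrist"); b=im[:,:,::-1].copy(); cv2.imwrite("pics/w5.png",cv2.resize(b,(768,576)))
E
```

```text
9.95 [ 0.45396859 -0.05925632  0.07973698] [-0.76886973 -1.22724249  1.73900479] [-0.0201738  -0.04290023  0.07973698]
```

View pics/w5.png

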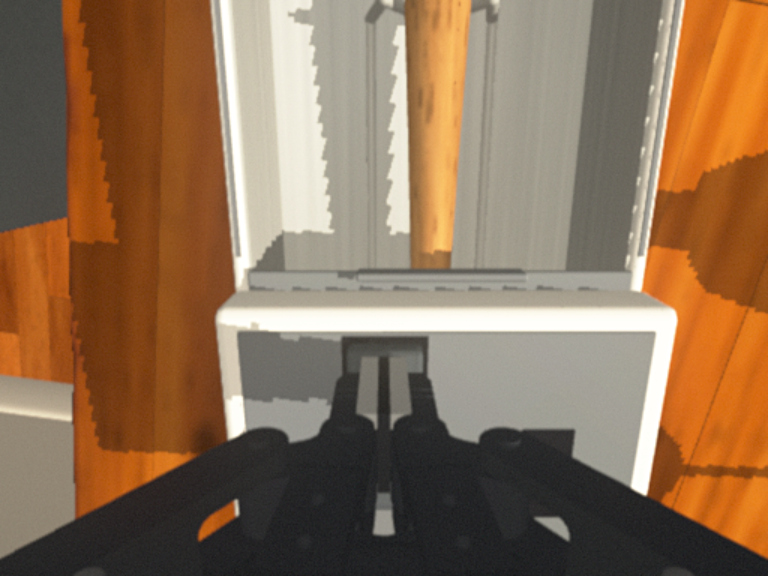

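Emit:
{"name": "servo_tool", "arguments": {"offset": [[0, 0, 1], [0, 0, 2], [0, 0, 3], [0, 0, 4], [0, 0, 5], [0, 0, 5]], "turn": [0, 0, 0, 0, 0, 0]}}

```text
time_s: 10.75
tcp_pos: [0.4539, -0.0592, 0.0751]
eef_rot: [0.652, 0.759, -0.001, 0.0]
contact_force: [-1.8, 0.5, 9.3]
grip_width: -0.0003
```

Emit:
{"name": "servo_tool", "arguments": {"offset": [[0, 0, -15], [0, 0, -40], [0, 0, -60], [25, 5, -70], [50, 10, -80], [75, 15, -80], [95, 20, -80], [95, 20, -80], [95, 20, -80]], "turn": [0, 0, 0, 0, 0, 0, 0, 0, 0], "gripper": 0}}

```text
time_s: 11.88
tcp_pos: [0.4593, 0.0368, 0.1547]
eef_rot: [0.652, 0.758, -0.001, 0.0]
contact_force: [0.2, 0.8, 0.6]
grip_width: -0.0002
```

Emit:
{"name": "servo_tool", "arguments": {"offset": [[0, 0, 0], [0, 0, 0], [0, 0, 0], [0, 0, 0]], "turn": [0, 0, 0, 0], "gripper": 60, "grip_force": 20}}

```text
time_s: 12.38
tcp_pos: [0.4593, 0.0366, 0.1548]
eef_rot: [0.652, 0.758, -0.001, 0.0]
contact_force: [0.6, 0.9, -0.4]
grip_width: 0.0601
```

```bash
python3 - <<'E'
from h import *
s=monitor.get_state(); p=np.load('p.npy'); print(s['time_s'],s['tcp_pos'],s['grip_width'],tb(p,s['tcp_pos']))
k=cal("wrist"); np.save("k6.npy",np.concatenate([k[0].ravel(),k[1],k[2]]))
im=eyes.camera("wrist"); b=im[:,:,::-1].copy(); cv2.imwrite("pics/w6.png",cv2.resize(b,(768,576)))
b=eyes.camera("scene")[:,:,::-1]; cv2.imwrite("pics/s6.png",cv2.resize(b[130:240,210:340],None,fx=6,fy=5.4,interpolation=cv2.INTER_CUBIC))
for n,P in dict(a=(0,.0915,.037),m=(0,-.002,.037),s=(0,.08,.043),w1=(-.07,.107,.07),w2=(.07,.107,.07),l=(0,-.015,.07)).items(): print(n,(proj(k,tw(p,P))*1.5).round(0))
E
```

```text
12.375 [0.45928097 0.0366393  0.15476961] 0.06007298812665355 [-0.00047035  0.05109959  0.15476961]
a [[386. 203.]]
m [[386. 355.]]
s [[386. 224.]]
w1 [[245. 179.]]
w2 [[528. 178.]]
l [[386. 400.]]
```

View pics/w6.png

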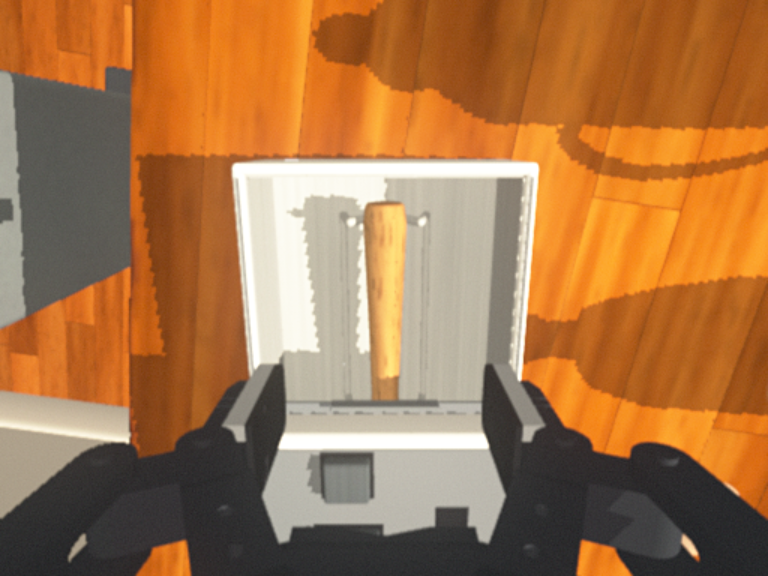

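View pics/s6.png

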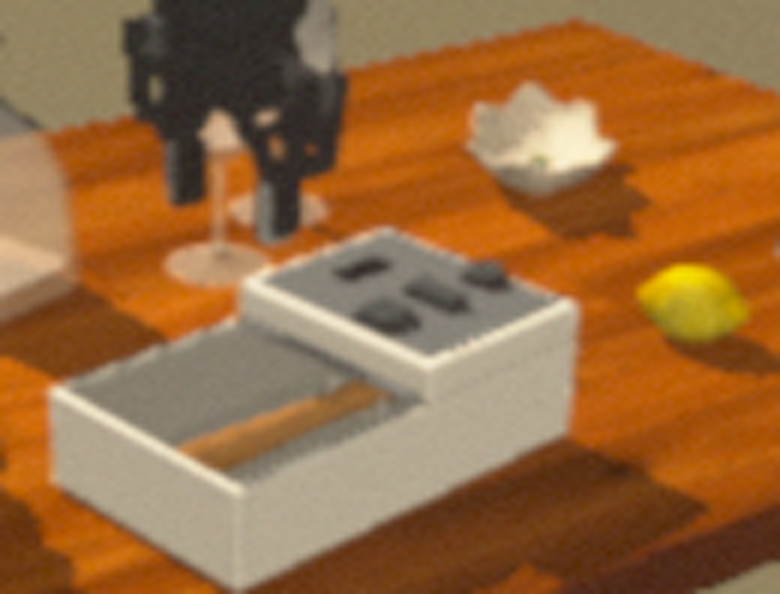

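Emit:
{"name": "servo_tool", "arguments": {"offset": [[9, 0, 10], [9, 0, 35], [9, 0, 60], [9, 0, 85], [9, 0, 110], [9, 0, 128], [9, 0, 140], [9, 0, 140], [9, 0, 140]], "turn": [0, 0, 0, 0, 0, 0, 0, 0, 0]}}

```text
time_s: 13.6
tcp_pos: [0.4581, 0.0457, 0.0151]
eef_rot: [0.652, 0.758, -0.001, 0.001]
contact_force: [0.2, -0.5, 0.0]
grip_width: 0.0598
```

```bash
python3 - <<'E'
from h import *
s=monitor.get_state(); p=np.load('p.npy'); print(s['time_s'],s['tcp_pos'],s['contact_force'],s['grip_width'],tb(p,s['tcp_pos']))
im=eyes.camera("wrist"); b=im[:,:,::-1].copy(); cv2.imwrite("pics/w7.png",cv2.resize(b,(768,576)))
b=eyes.camera("scene")[:,:,::-1]; cv2.imwrite("pics/s7.png",cv2.resize(b[130:240,210:340],None,fx=6,fy=5.4,interpolation=cv2.INTER_CUBIC))
E
```

```text
13.6 [0.45814966 0.04565791 0.01511456] [ 0.21348505 -0.45644686  0.04272839] 0.05981551117516937 [-0.0002296   0.06018569  0.01511456]
```

View pics/w7.png

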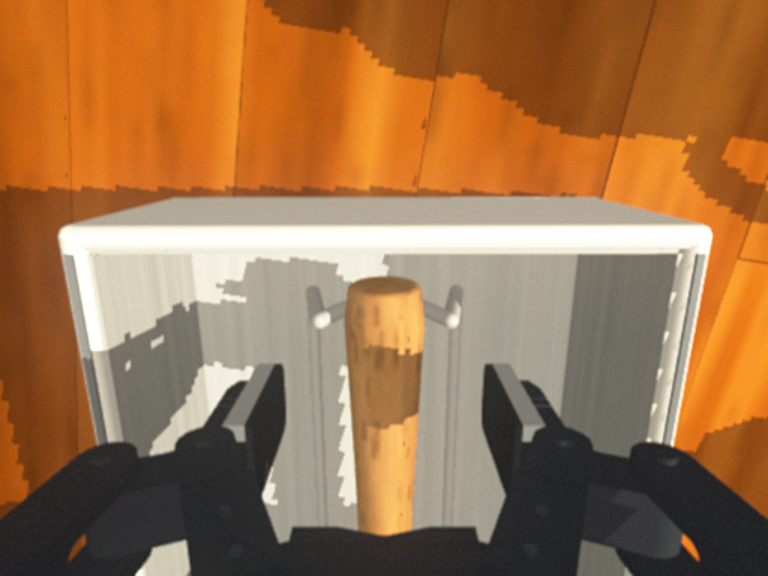

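View pics/s7.png

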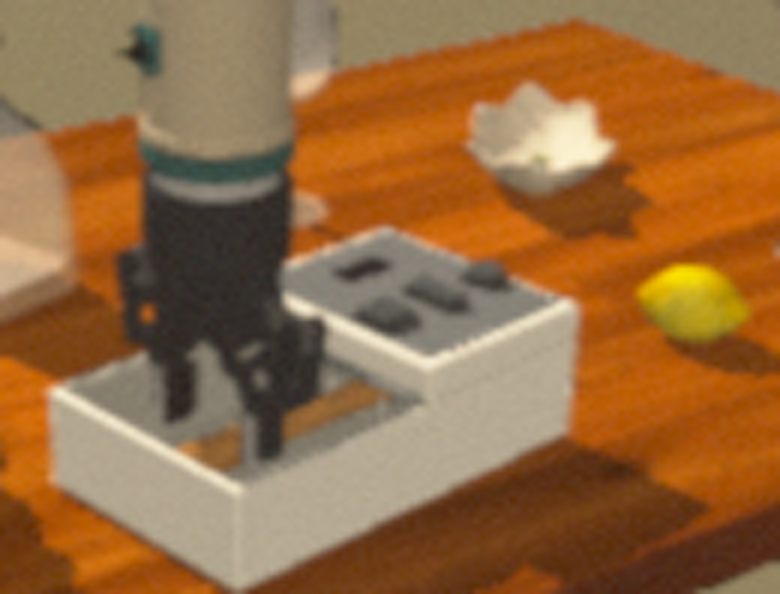

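Emit:
{"name": "servo_tool", "arguments": {"offset": [[0, 0, 8], [0, 0, 16], [0, 0, 21], [0, 0, 21], [0, 0, 21]], "turn": [0, 0, 0, 0, 0]}}

```text
time_s: 14.32
tcp_pos: [0.4583, 0.0454, -0.0058]
eef_rot: [0.652, 0.758, -0.0, 0.001]
contact_force: [0.3, 0.7, -0.6]
grip_width: 0.06
```

Emit:
{"name": "servo_tool", "arguments": {"offset": [[0, 0, 0], [0, 0, 0], [0, 0, 0], [0, 0, 0], [0, 0, 0], [0, 0, 0]], "turn": [0, 0, 0, 0, 0, 0], "gripper": 15, "grip_force": 20}}

```text
time_s: 15.08
tcp_pos: [0.4583, 0.0454, -0.0057]
eef_rot: [0.652, 0.758, -0.0, 0.001]
contact_force: [-0.1, -0.6, 3.3]
grip_width: 0.0217
```

```bash
python3 - <<'E'
from h import *
s=monitor.get_state(); p=np.load('p.npy'); print(s['time_s'],s['tcp_pos'],s['contact_force'],s['grip_width'],tb(p,s['tcp_pos']))
im=eyes.camera("wrist"); b=im[:,:,::-1].copy(); cv2.imwrite("pics/w8.png",cv2.resize(b,(768,576)))
b=eyes.camera("scene")[:,:,::-1]; cv2.imwrite("pics/s8.png",cv2.resize(b[130:240,210:340],None,fx=6,fy=5.4,interpolation=cv2.INTER_CUBIC))
E
```

```text
15.075 [ 0.4583119   0.04542417 -0.00570154] [-0.06471743 -0.58230794  3.32529519] 0.021703781435399767 [-0.00010445  0.05993017 -0.00570154]
```

View pics/w8.png

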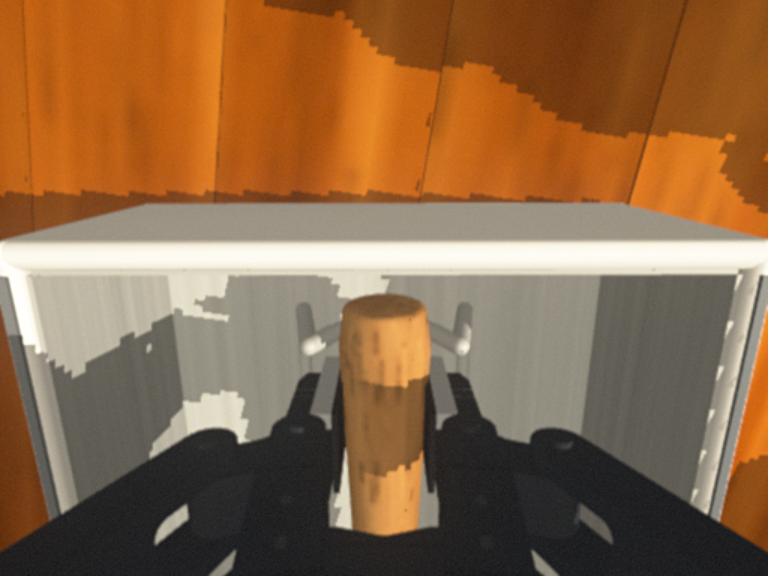

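View pics/s8.png

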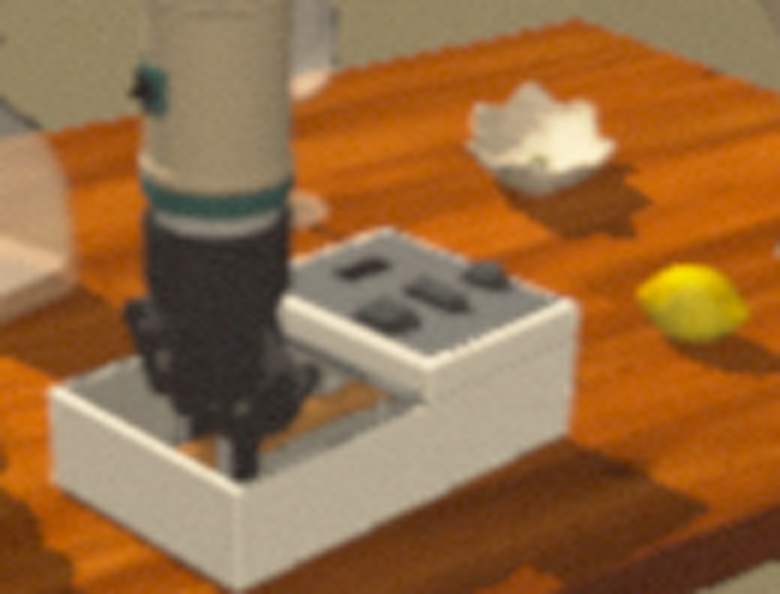

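Emit:
{"name": "servo_tool", "arguments": {"offset": [[0, 0, -4], [0, 0, -8], [0, 0, -12], [0, 0, -15], [0, 0, -15], [0, 0, -15]], "turn": [0, 0, 0, 0, 0, 0]}}

```text
time_s: 15.92
tcp_pos: [0.4583, 0.0455, 0.0093]
eef_rot: [0.652, 0.758, -0.0, 0.001]
contact_force: [-0.1, 0.5, -1.2]
grip_width: 0.0218
```

```bash
cat > look.py <<'E'
import sys
from h import *
n=sys.argv[1]
s=monitor.get_state(); p=np.load('p.npy'); print(s['time_s'],s['tcp_pos'].round(4) if hasattr(s['tcp_pos'],'round') else s['tcp_pos'],np.round(s['contact_force'],1),np.round(s['wrist_torque'],2),round(s['grip_width'],4),tb(p,s['tcp_pos']).round(4))
im=eyes.camera("wrist"); b=im[:,:,::-1].copy(); a1=cv2.resize(b,(600,450))
b=eyes.camera("scene")[:,:,::-1]; a2=cv2.resize(b[int(sys.argv[2]):int(sys.argv[2])+120,200:350],None,fx=5.2,fy=5,interpolation=cv2.INTER_CUBIC)
cv2.imwrite(f"pics/w{n}.png",a1);cv2.imwrite(f"pics/s{n}.png",a2)
E
python3 look.py 9 120
```

```text
15.925 [0.4583 0.0455 0.0093] [-0.1  0.5 -1.2] [ 0.08  0.07 -0.05] 0.0218 [-0.0001  0.06    0.0093]
```

View pics/w9.png

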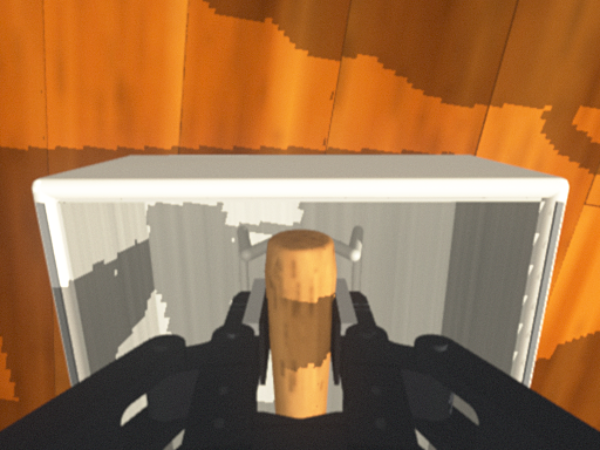

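View pics/s9.png

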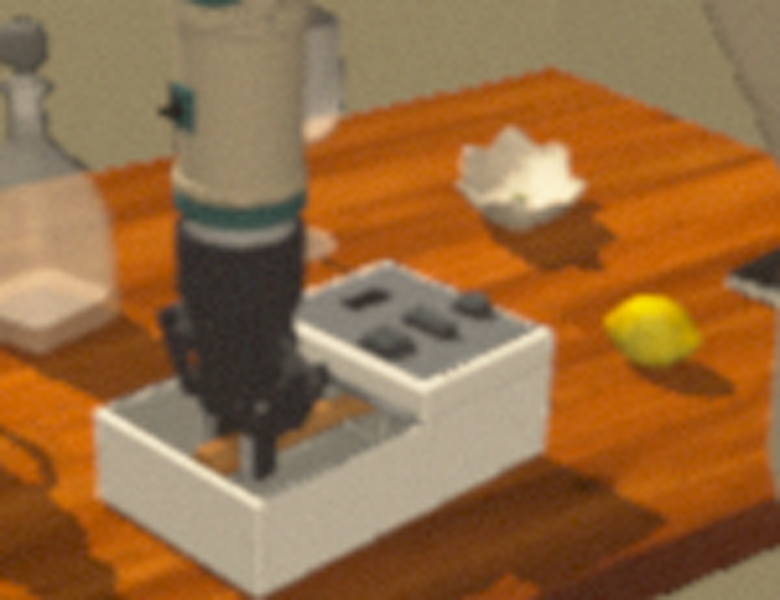

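Emit:
{"name": "servo_tool", "arguments": {"offset": [[0, 0, -3], [0, 0, -6], [0, 0, -9], [0, 0, -11], [0, 0, -13], [0, 0, -15], [0, 0, -15]], "turn": [0, 0, 0, 0, 0, 0, 0]}}

```text
time_s: 16.9
tcp_pos: [0.4582, 0.0455, 0.0243]
eef_rot: [0.652, 0.758, -0.0, 0.001]
contact_force: [-0.4, 0.6, -2.8]
grip_width: 0.0221
```

```bash
python3 look.py 10 120
```

```text
16.9 [0.4582 0.0455 0.0243] [-0.4  0.6 -2.8] [ 0.11  0.01 -0.03] 0.0221 [-0.0002  0.06    0.0243]
```

View pics/w10.png

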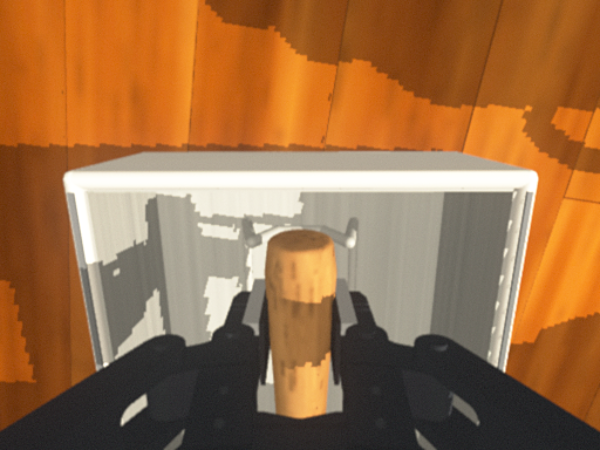

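View pics/s10.png

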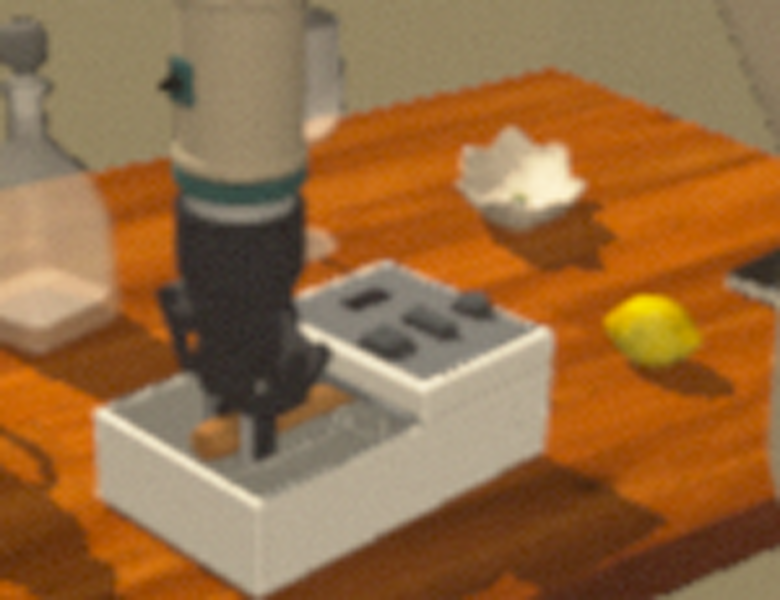

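Emit:
{"name": "servo_tool", "arguments": {"offset": [[0, 0, -1.5], [0, 0, -3], [0, 0, -4.5], [0, 0, -6], [0, 0, -7.5], [0, 0, -9], [0, 0, -9]], "turn": [0, 0, 0, 0, 0, 0, 0]}}

```text
time_s: 17.88
tcp_pos: [0.4582, 0.0455, 0.0333]
eef_rot: [0.652, 0.758, -0.0, 0.001]
contact_force: [0.7, -0.9, -1.4]
grip_width: 0.0221
```

```bash
python3 look.py 11 120
```

```text
17.875 [0.4582 0.0455 0.0333] [ 0.7 -0.9 -1.4] [ 0.02  0.04 -0.03] 0.0221 [-0.0002  0.06    0.0333]
```

View pics/w11.png

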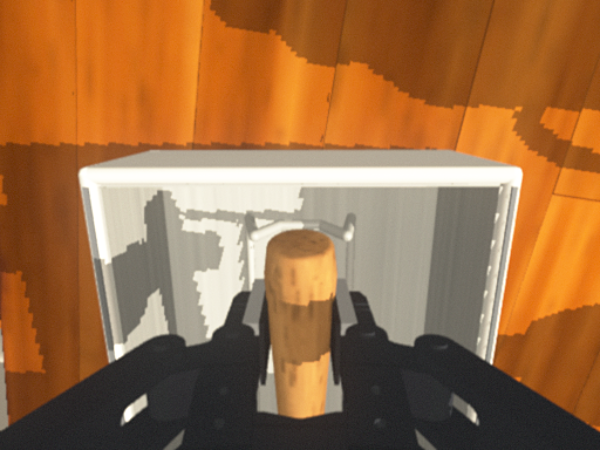

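View pics/s11.png

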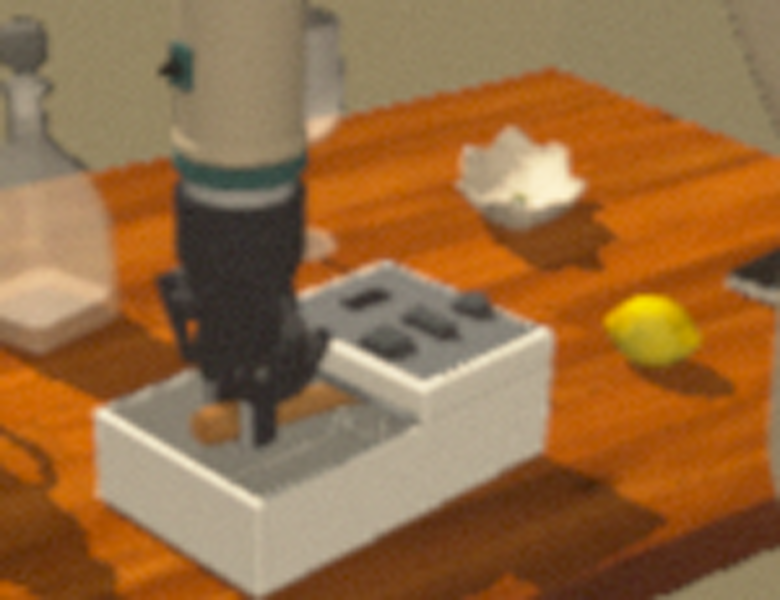

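Emit:
{"name": "servo_tool", "arguments": {"offset": [[0, 0, -1.5], [0, 0, -3], [0, 0, -4.5], [0, 0, -6], [0, 0, -7.5], [0, 0, -9], [0, 0, -10.5], [0, 0, -12], [0, 0, -13], [0, 0, -13]], "turn": [0, 0, 0, 0, 0, 0, 0, 0, 0, 0]}}

```text
time_s: 19.23
tcp_pos: [0.4582, 0.0455, 0.0463]
eef_rot: [0.652, 0.758, -0.0, 0.001]
contact_force: [-0.0, 0.7, -1.9]
grip_width: 0.0219
```

```bash
python3 look.py 12 120
```

```text
19.225 [0.4582 0.0455 0.0463] [-0.   0.7 -1.9] [0.08 0.   0.06] 0.0219 [-0.0002  0.06    0.0463]
```

View pics/w12.png

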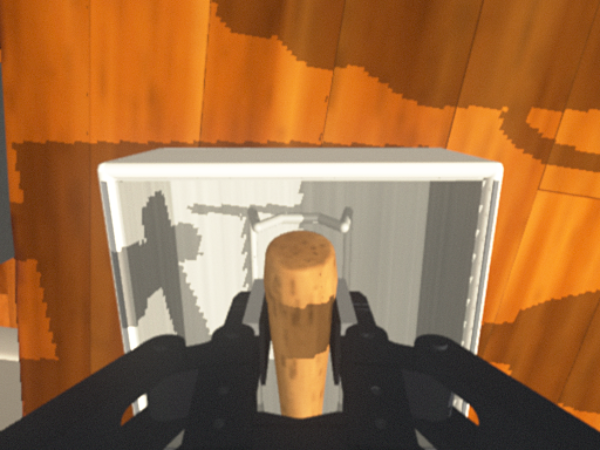

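View pics/s12.png

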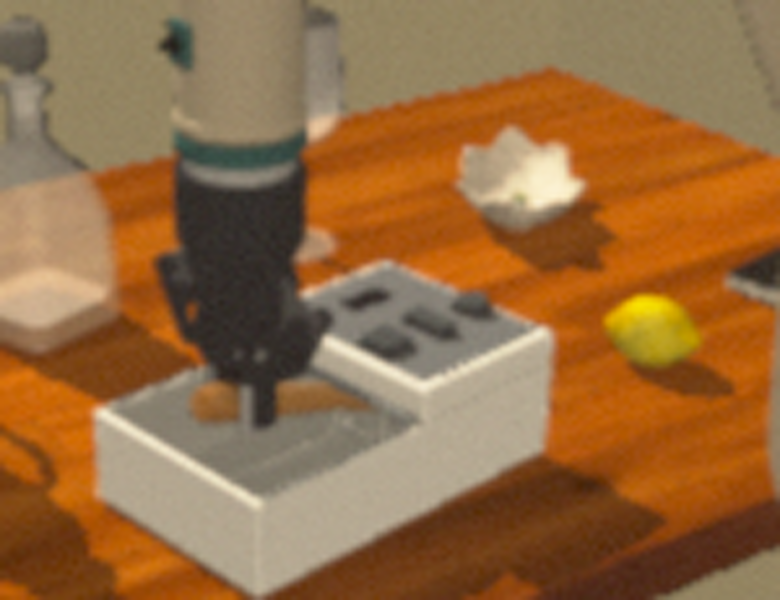

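```bash
python3 - <<'E'
from h import *
s=monitor.get_state();kw=cal("wrist");ks=cal("scene");R=Ro.from_quat(s['eef_rot']).as_matrix()
for th in (0,5,10,15,20,25,30):
  t=np.radians(th)
  for L in (32,):
    f=lambda a,h: s['tcp_pos']+R@(np.array([a*np.cos(t)-h*np.sin(t),0,-43-a*np.sin(t)-h*np.cos(t)])/1e3)
    print(th,'end',(proj(kw,f(L,0))*600/512).round(0),'top',(proj(kw,f(L,12))*600/512).round(0),'bot',(proj(kw,f(L,-12))*600/512).round(0),'scene end',((proj(ks,f(L,0))-[200,120])*[5.2,5]).round(0),'scene lip pt',((proj(ks,f(-74/np.cos(t),0))-[200,120])*[5.2,5]).round(0),f(-74/np.cos(t),0)[2].round(3),'tail z',f(-155,0)[2].round(3))
E
```

```text
0 end [[303. 237.]] top [[303. 249.]] bot [[302. 227.]] scene end [[198. 416.]] scene lip pt [[327. 360.]] 0.089 tail z 0.089
5 end [[303. 240.]] top [[303. 255.]] bot [[302. 227.]] scene end [[198. 412.]] scene lip pt [[327. 369.]] 0.083 tail z 0.076
10 end [[303. 244.]] top [[303. 263.]] bot [[303. 227.]] scene end [[198. 408.]] scene lip pt [[327. 378.]] 0.076 tail z 0.062
15 end [[303. 248.]] top [[303. 271.]] bot [[303. 228.]] scene end [[199. 404.]] scene lip pt [[326. 387.]] 0.069 tail z 0.049
20 end [[303. 254.]] top [[303. 281.]] bot [[303. 230.]] scene end [[200. 400.]] scene lip pt [[326. 396.]] 0.062 tail z 0.036
25 end [[303. 260.]] top [[304. 290.]] bot [[303. 233.]] scene end [[202. 395.]] scene lip pt [[326. 406.]] 0.055 tail z 0.024
30 end [[303. 267.]] top [[304. 301.]] bot [[303. 237.]] scene end [[203. 391.]] scene lip pt [[326. 417.]] 0.047 tail z 0.012
```

Emit:
{"name": "servo_tool", "arguments": {"offset": [[0, 0, 3], [0, 0, 5], [5, 0, 3], [10, 0, 1], [16, 0, -1], [22, 0, -3], [28, 0, -5], [28, 0, -5]], "turn": [0, 0, 0, 0, 0, 0, 0, 0]}}

```text
time_s: 20.32
tcp_pos: [0.4541, 0.074, 0.0514]
eef_rot: [0.651, 0.759, -0.0, 0.001]
contact_force: [0.1, 0.9, -1.1]
grip_width: 0.0214
```

```bash
python3 look.py 13 120
```

```text
20.325 [0.4541 0.074  0.0514] [ 0.1  0.9 -1.1] [0.03 0.01 0.03] 0.0214 [0.     0.0888 0.0514]
```

View pics/w13.png

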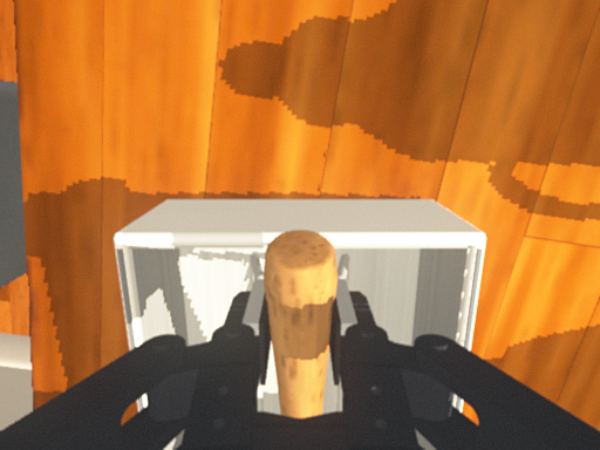

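View pics/s13.png

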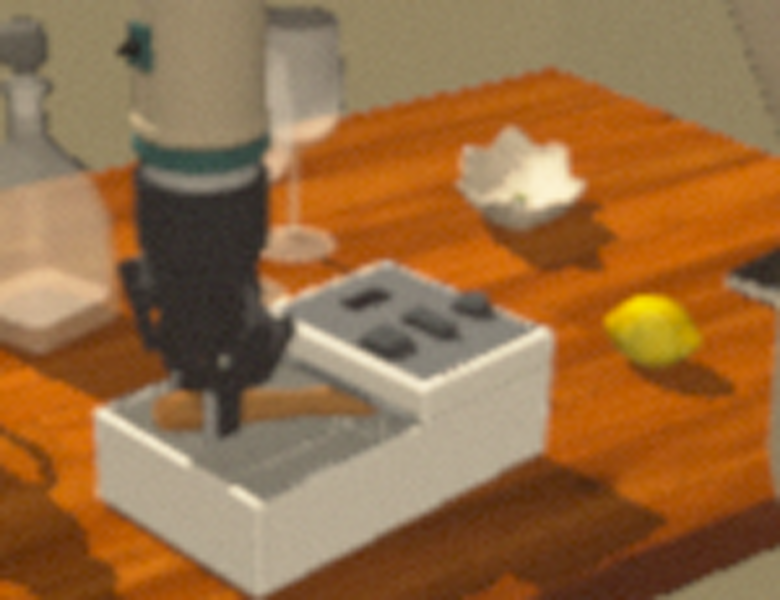

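Emit:
{"name": "servo_tool", "arguments": {"offset": [[6, 0, -3], [12, 0, -5], [18, 0, -8], [24, 0, -10], [30, 0, -12], [36, 0, -14], [36, 0, -14]], "turn": [0, 0, 0, 0, 0, 0, 0]}}

```text
time_s: 21.3
tcp_pos: [0.4486, 0.1095, 0.0653]
eef_rot: [0.651, 0.759, -0.0, 0.001]
contact_force: [-0.4, 1.4, -0.8]
grip_width: 0.0219
```

```bash
python3 look.py 14 120
```

```text
21.3 [0.4486 0.1095 0.0653] [-0.4  1.4 -0.8] [0.1  0.   0.05] 0.0219 [-0.      0.1247  0.0653]
```

View pics/w14.png

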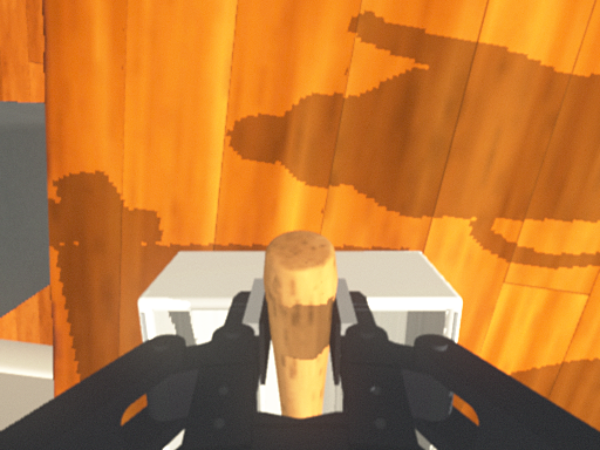

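View pics/s14.png

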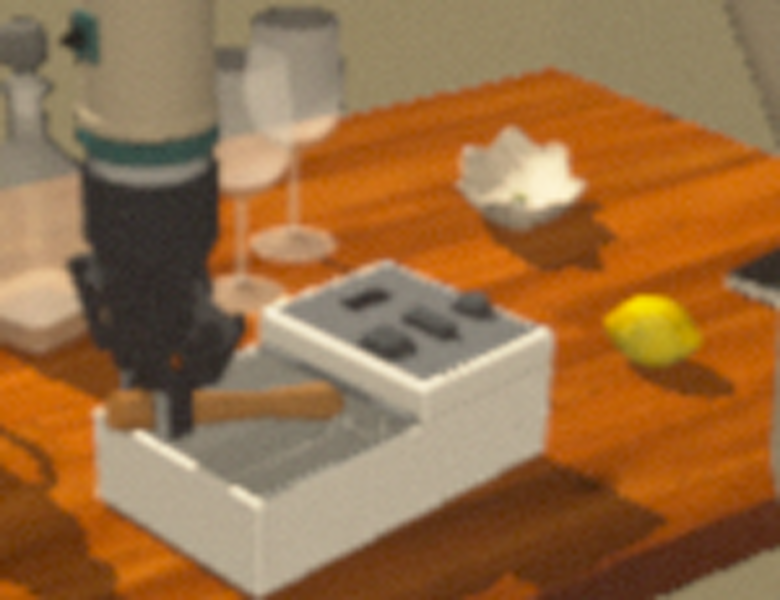

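Emit:
{"name": "servo_tool", "arguments": {"offset": [[6, 0, -2], [12, 0, -5], [18, 0, -7], [24, 0, -9], [30, 0, -11], [34, 0, -13], [36, 0, -20], [36, 0, -35], [36, 0, -55], [36, 0, -75], [36, 0, -95], [36, 0, -115], [36, 0, -135], [36, 0, -150], [36, 0, -160], [36, 0, -165], [36, 0, -165], [36, 0, -165]], "turn": [0, 0, 0, 0, 0, 0, 0, 0, 0, 0, 0, 0, 0, 0, 0, 0, 0, 0]}}

```text
time_s: 23.65
tcp_pos: [0.4427, 0.1444, 0.2295]
eef_rot: [0.652, 0.758, -0.001, 0.0]
contact_force: [-0.6, -0.1, -0.9]
grip_width: 0.0219
```

```bash
python3 look.py 15 100
```

```text
23.65 [0.4427 0.1444 0.2295] [-0.6 -0.1 -0.9] [ 0.11  0.02 -0.  ] 0.0219 [-0.0006  0.1602  0.2295]
```

View pics/w15.png

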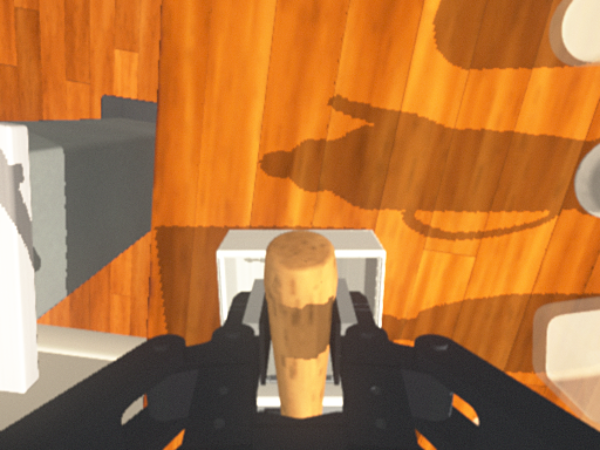

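View pics/s15.png

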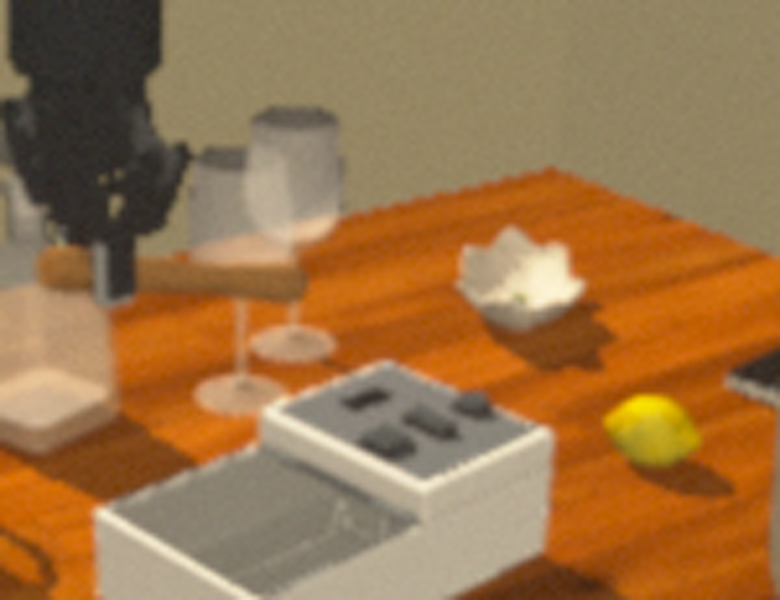

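Emit:
{"name": "servo_tool", "arguments": {"offset": [[0, 0, -10], [0, 0, -20], [0, 0, -20], [0, 0, -20], [0, 0, -20], [0, 0, -20], [0, 0, -20], [0, 0, -20]], "turn": [0, 0, 0, 0, 0, 0, 0, 0], "gripper": 15, "grip_force": 40}}

```text
time_s: 24.75
tcp_pos: [0.4428, 0.1445, 0.2495]
eef_rot: [0.652, 0.758, -0.001, 0.0]
contact_force: [0.4, -0.3, -1.1]
grip_width: 0.0211
```

```bash
python3 look.py 16 100; python3 - <<'E'
from h import *
s=monitor.get_state();ks=cal("scene");kt=cal("top");R=Ro.from_quat(s['eef_rot']).as_matrix()
for th in (15,20,25):
    t=np.radians(th); f=lambda a:s['tcp_pos']+R@(np.array([a*np.cos(t),0,-43-a*np.sin(t)])/1e3)
    print(th,((proj(ks,np.array([f(32),f(-155)]))-[200,100])*[5.2,5]).round(0).tolist(),f(-155).round(3))
b=eyes.camera("top")[:,:,::-1];cv2.imwrite("pics/t16.png",b)
eyes.camera("scene")
for n,ref in (("tumbler",(.453,.393)),("jigger",(.353,.374)),("lemon",(.463,-.30)),("muddler_end_b",0)):
    print(n,ref,[(np.round(a['location'],3).tolist(),round(a['confidence'],2)) for a in finder.look_for("scene",n)[:3]])
s=monitor.get_state();print(s['time_s'],np.abs(s['qd']).max())
E
```

```text
24.75 [0.4428 0.1445 0.2495] [ 0.4 -0.3 -1.1] [-0.   -0.02  0.05] 0.0211 [-0.0005  0.1602  0.2495]
15 [[42.0, 232.0], [302.0, 234.0]] [ 0.465 -0.003  0.253]
20 [[43.0, 227.0], [297.0, 256.0]] [0.465 0.001 0.24 ]
25 [[45.0, 221.0], [290.0, 277.0]] [0.464 0.006 0.227]
tumbler (0.453, 0.393) [([0.448, 0.394, 0.066], 0.8)]
jigger (0.353, 0.374) [([0.354, 0.378, 0.031], 0.65)]
lemon (0.463, -0.3) [([0.461, -0.298, 0.039], 0.55)]
muddler_end_b 0 [([0.448, 0.085, 0.276], 0.58)]
25.15 0.0014897659132556466
```

View pics/s16.png

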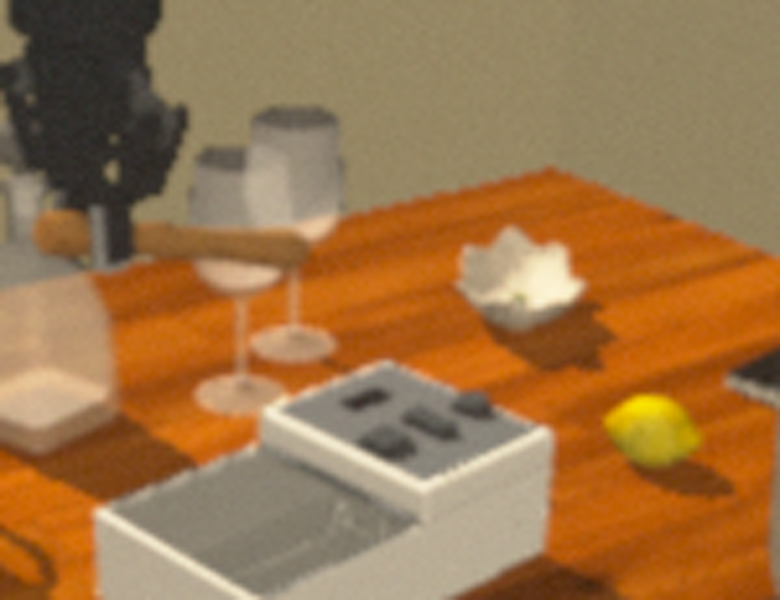

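View pics/t16.png

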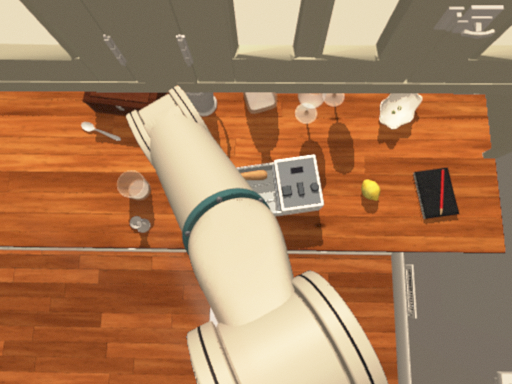

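```bash
python3 -c "
from workcell import env
print(env.sign_off())"
```

```text
the job is handed in; nothing more can be done
None
```

I pressed the two keys in order, drew the muddler out and handed the job in at about 25 s. `sign_off` gives no verdict, so success is not confirmed.

- **Keys:** I pressed the unlock key, let it up, then pressed the stop key and let it up. Peak force was about 12 N on the unlock key and 9 N on the stop key. Both are above the 5 N needed to bottom out, and I had no direct reading of key travel. The arm stayed about 40 mm higher while crossing the start key.
- **Muddler:** I gripped it near its free end at 20 N and lifted it. It pivoted in the pads against the underside of the hood to about 20°, with under 3 N at the wrist. I then drew it out slantwise over the end wall and raised it.
- **Last checks:**
  - **Height:** the lowest point of the muddler is about 0.22–0.23 m above the worktop, so about 15 cm above the rim. That comes from a model of its tilt that matched the scene picture.
  - **Stillness:** the arm is still and holding it at 40 N.
  - **Other things:** the tumbler, jigger and lemon are within 5 mm of where they were first found, which is about the finder's error.
- **Disagreements:**
  - **Fingertips:** the real fingertips sat about 25 mm behind the reported TCP. I found this from the pictures and from first contact, and corrected all heights for it.
  - **Box pose:** my fit of the steriliser's pose was about 2 mm off along its length.
  - **Muddler's far end:** the finder's last report for it, at about 0.276 m with low confidence, did not match the picture (model about 0.24 m). I used the lower value.

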